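# Screw the stopper into the insulated jug so that it pours over the lip

## Robot

A 6-joint arm with a two-finger parallel gripper is mounted at the origin on the work surface; the furniture and walls round the work are solid. World frame = base frame: x ahead of the robot, y to its left, z up, the work surface at z = 0. Lengths are in mm, angles in rad, forces in N, time in s.
With the tool pointing down it reaches from about 350 to 875 mm from the base axis. Payload 4.2 kg.
Tool frame: the origin (TCP) lies between the finger pads; the fingertips stand 25 mm ahead of it and the grasp point (between the pads) lies 6 mm ahead of it (robot.finger_overhang is the distance from the TCP to the fingertips, in mm); z points along the fingers, y is the direction in which the jaws open and shut (so a half turn about z gives the same grasp; the last joint's range is limited). The gripper opens to 87 mm and grips with 3 to 60 N. Pads are 19 mm wide; open, the fingers measure 117 mm over their backs; the gripper's body (75 mm by 190 mm) begins 51 mm behind the grasp point.
Start: joints at [1.433, 0.385, 0.008, 0, -1.194, -0.259], TCP at [241.51, 576.431, 247.55] pointing down, gripper open.
Joint ranges: [-3.14, 3.14], [-1.21, 2.06], [-1.07, 1.41], [-3.16, 2.05], [-2.99, -0.16], [-3.1, 3.1]. Speed limits (rad/s): [2.79, 2.79, 3.14, 3.14, 3.14, 3.14].

## Interface

Orientations are given as a 3x3 rotation matrix whose columns are the frame's x, y, z axes.
In Python, from station import robot gives the robot as it stands.
- The arm moves only by the shell command python3 -m crank 'ROWS' [FORCE]. ROWS is JSON, a list of rows, each a list of 7 numbers: the turn, a rotation vector about the world's x, y, z in units of 6 degrees (1.0 is 6 degrees), then the shift along the world's x, y, z in units of 30 mm (1.0 is 30 mm), then the opening, from 0 (shut) to 1 (fully open). In form: [[rx, ry, rz, tx, ty, tz, gripper], ...]. A call has 1 to 20 rows; each row is the pose to reach, as a shift and turn from the pose commanded when the call began; what a row does not reach only later rows make up. A row lasts 1/12 s, in which the tool goes at most 41.7 mm and 7.16 degrees, less where a joint would pass 70% of its speed; a pose out of reach is approached as far as the arm can. A call with a gripper value outside its range is refused whole. The fingers move at their own pace and stop on an object; FORCE is the grip in N (left out, the last holds). Time passes only in rows, so rows that repeat a pose let the fingers close. It gives the time, the measured TCP pose, the force and the opening at its end, in the units of the state.
- robot.get_obs(): the state, without advancing time (a new reading comes with each control period).
- robot.camera(name): name is "side" or "top" or "wrist"; returns the picture (400x640x3 uint8, blue, green, red); there is no depth.
- robot.get_calibration(name): a dict with "camera_matrix" (3x3 intrinsics, pixels), "k1" (the pictures are not rectified: a ray, as slopes to the right and down, at radius r is drawn at 1 + k1 r^2 times it, then the intrinsics apply), "R" (3x3) and "t" (3): a world point X has camera coordinates R X + t. Camera axes: x right, y down, z forward; pixel columns grow to the right and rows downward; lengths in mm; the calibration is good to about 2 mm. A picture is of the moment at which its call begins: read the wrist's pose just before it. get_calibration takes no time and is no camera call; for the wrist camera it gives the pose at the moment of the call.
- robot.sign_off(): hands the job in, once; it reports no verdict.
Trained networks look in the newest picture that a camera, given by its name, has taken for a name from the list of things; names that differ only in an ending like _2 or _b are one class to them, and where a whole thing is asked for, a point or a joint stands for the part that bears it (a point fixed in the world has none). Each returns a list of dicts, best first, with "conf" (0 to 1); they miss things now and then, are a little off and sometimes report something else, mostly with a low value. They report only what shows in the picture. A call takes as long as a camera call. They do not tell look-alikes from the thing itself.
- robot.silhouettes(thing, camera): "region" (400x640 bool, what is visible of it) and "rect" ([centre column, centre row, width, height] in pixels, round what is visible of it).
The state is a dict: "clock": time; "qpos": joint angles; "dq": joint speeds; "tau": joint torques, N m; "ee_pos": TCP position; "tcp_rot": TCP orientation; "wrist_force": force on the tool from outside, world axes, zero at the start; "ft_torque": the same for the moment, N m; "opening": finger opening in mm.
Only numpy, scipy, OpenCV 4.12 (cv2) and the standard library are available. Lean on these libraries where they do the work, as an engineer would, in place of code of your own. Each camera call takes 0.05 s, during which the arm holds its last target.

## Task

The insulated jug has been refilled: take its stopper off the coasters, set it in the jug's neck and, pressing only lightly, feel for the place where its two lugs drop through the notches inside. Then screw it down clockwise onto the rubber seal until its orange pour mark points straight out over the pouring lip (there is no stop there), and let go. Never force it, pressing or turning, and leave the glass, bottle, shaker and jigger where they are.

Things in the scene. Friction and masses are not known exactly. Their poses are not given: they have to be found in the camera images.
- jug: insulated jug: steel body 124 mm across, black collar, lip and handle, fixed in a round black base (140 mm): it neither shifts nor turns. Origin under its centre on the worktop, z up, x out along the pouring lip; handle at -x, 108 mm out, up to 179 mm high
- jug_rim (a point): centre of the neck at rim height (z = 183 mm); collar 83 mm across outside, bore 70 mm. A black rubber seal ring (69 to 80 mm across) stands 6 mm above the rim, top at 189 mm; it gives springily, about 2 N per mm; the thread draws the stopper's disc down into it. Same axes as the jug
- thread_top (a point): centre of the grey thread ring inside the bore, at its flat top, z = 174.5 mm; ring bore 53 mm. Two opposite notches, 30 degrees wide, break the ring. Where they lie differs from jug to jug and is not measured (these axes are the jug's): the middle of the first is 41 to 149 degrees anticlockwise, seen from above, of the lip. A lug over a notch can sink until the disc rests on the seal
- ramp (a point): start of the ramps, on the axis at z = 171 mm. From each notch a ramp runs clockwise under the ring, 150 degrees long, falling 0.033 mm a degree: lugs under it are drawn down as the stopper turns clockwise; anticlockwise is blocked. Entered with the mark 41 to 149 degrees anticlockwise of the lip, the mark comes to the lip on the ramp, without a stop; friction holds it when let go
- jug_lip (a point): tip of the pouring lip, 66 mm from the neck's axis, 179 mm above the worktop
- stopper_mid (a point): the loose stopper, 130 g, 68 mm tall, upright on the coasters; point on its axis half-way up (34 mm above its underside), x to the pour mark, z up. Height above the worktop: 206 mm with the lugs on top of the thread ring, about 197 mm with them dropped in the notches and the disc on the seal, 193 to 197 mm screwed to the lip
- stopper_plug (a point): the stopper's underside, on its axis, 34 mm below its middle. Grey plug 50 mm across, 26 mm high, foot tapered to 43 mm; two lugs 5 mm thick and 7 mm wide, centred 5 mm above the underside, reach 30.5 mm from the axis, one straight below the pour mark, one opposite. Above it a black disc 77 mm across, 26 to 34 mm above the underside
- stopper_bar (a point): where to grip the stopper: on its axis, 23 mm above the middle. The upright grip bar is 50 mm long (along x), 16 mm thick (along y) and rises 34 mm from the disc, ending 11 mm above this point
- pour_mark (a point): the orange pour mark near the edge of the stopper's disc, 33 mm from its axis along x, at the height of its middle
- coasters: stack of round pulp coasters, 93 mm across and 12.5 mm high, under the stopper; origin under its centre
- syrup_bottle: bystander: syrup bottle, 58 mm across and 206 mm tall; origin under its centre
- shaker: bystander: steel cocktail shaker, 69 mm across and 179 mm tall; origin under its centre
- jigger: bystander: double steel jigger, 43 mm across and 73 mm tall; origin under its centre
- tumbler_0: bystander: upturned glass, 78 mm across and 92 mm tall, on a white riser 62 mm high; origin under its centre
There are look-alikes about, which are no part of the job. What is shaped like the part that bears stopper_mid but blue is not meant.

How it is judged:
By the outcome, as a careful person would: the job done as asked, in the order asked, and still so for the second after the job is handed in, with the robot touching nothing.
It also fails if it takes over 67 s, if anything falls off the work surface, if the arm or the gripper's body presses on something with over 40 N, if the wrist force passes 120 N, or if a joint passes its speed limit or range.

## Working session

There is one attempt and no reset: what is moved stays moved. The work goes in short steps, Python scripts to look and compute and a shell command to move; the robot and the scene stay as the last step left them, time stands still between calls to the robot, and variables do not carry over. Pictures are saved under pics/ and viewed, and the job is handed in when it is done.

```bash
mkdir -p pics; ls
python3 - <<'E'
from station import robot
import cv2
for n in ("side","top","wrist"):
    im=robot.camera(n); cv2.imwrite(f"pics/{n}0.png",im)
    c=robot.get_calibration(n); print(n,c)
o=robot.get_obs(); print(o)
E
```

```text
pics
side {'camera_matrix': array([[467.85446224,   0.        , 321.86141255],
       [  0.        , 467.85446224, 204.4477089 ],
       [  0.        ,   0.        ,   1.        ]]), 'k1': -0.05710105627461089, 'R': array([[ 9.62368778e-01, -2.71745228e-01,  9.31274723e-04],
       [-2.34298602e-01, -8.31480182e-01, -5.03730952e-01],
       [ 1.37660819e-01,  4.84556744e-01, -8.63860093e-01]]), 't': array([-601.15617103,  219.36043902, 1142.53326896])}
top {'camera_matrix': array([[520.54608031,   0.        , 318.19255129],
       [  0.        , 520.54608031, 196.73084844],
       [  0.        ,   0.        ,   1.        ]]), 'k1': -0.17303260265693604, 'R': array([[ 0.19123235, -0.98150063, -0.00931098],
       [-0.84072391, -0.15889344, -0.51762552],
       [ 0.50657032,  0.1068147 , -0.85555662]]), 't': array([-136.74084905,  605.51916241, 1251.18963125])}
wrist {'camera_matrix': array([[295.61732542,   0.        , 322.79768898],
       [  0.        , 295.61732542, 197.27912125],
       [  0.        ,   0.        ,   1.        ]]), 'k1': -0.007361280964498112, 'R': array([[-3.8725
[... 294 characters left out ...]
14152e-03, -3.27311059e-04,
       -1.19403327e+00, -2.58592397e-01]), 'dq': array([-0.0025092 , -0.00210604,  0.00509323,  0.00187378, -0.000912  ,
       -0.00056088]), 'tau': array([ 2.04781436e-04, -3.91051733e+01,  1.87587100e+01,  4.22229141e+00,
        1.23991293e-02, -1.38540827e-04]), 'ee_pos': array([241.36646611, 576.07923618, 246.71371578]), 'tcp_rot': array([[ 9.22265222e-01, -3.86557343e-01, -5.30741306e-04],
       [-3.86557685e-01, -9.22263831e-01, -1.60681245e-03],
       [ 1.31641642e-04,  1.68706938e-03, -9.99998568e-01]]), 'wrist_force': array([0.66688156, 1.06037016, 0.92414531]), 'ft_torque': array([ 0.04263563, -0.07768932, -0.02803288]), 'opening': 87.07480871308972}
```

View pics/side0.png

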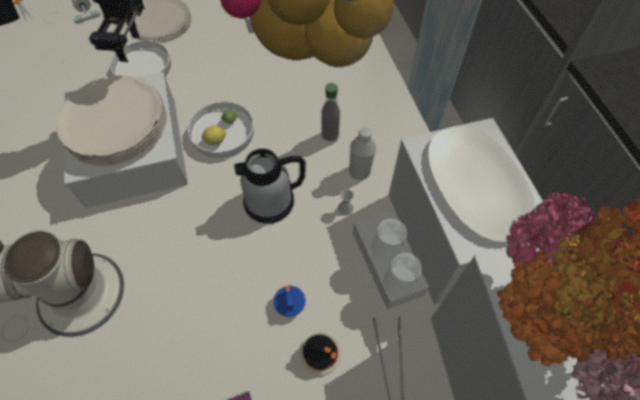

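View pics/top0.png

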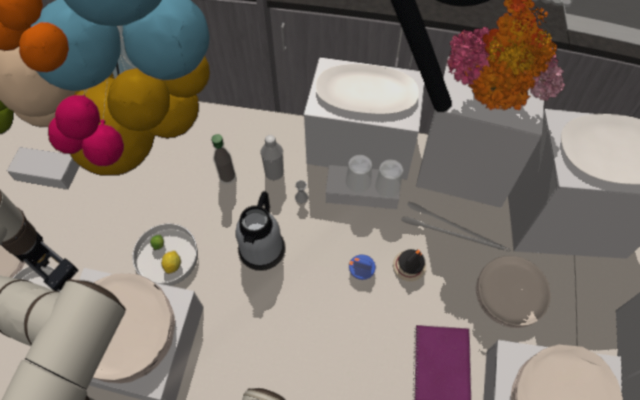

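View pics/wrist0.png

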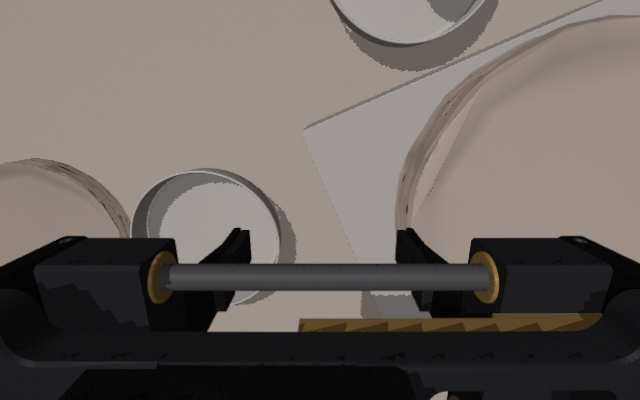

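The side view shows the black stopper with its orange mark at about (320,353). The blue look-alike is at (289,301). The jug's neck is at (263,165), with the lip to the left at (240,169) and the handle at (300,170). In the top view the stopper is at (410,262), the jug's neck at (256,220) and its handle at the upper right.

```bash
cat > h.py <<'E'
from station import robot
import cv2, numpy as np
def und(c,px):
    K=c["camera_matrix"];k=c["k1"]
    d=(np.array(px,float)-K[:2,2])/[K[0,0],K[1,1]]
    s=d.copy()
    for _ in range(20): s=d/(1+k*(s@s))
    return s
def ray(c,px):
    s=und(c,px); v=c["R"].T@np.array([*s,1]); o=-c["R"].T@c["t"]
    return o,v/np.linalg.norm(v)
def onz(c,px,z):
    o,v=ray(c,px); return o+v*(z-o[2])/v[2]
def proj(c,X):
    p=c["R"]@np.array(X,float)+c["t"]; s=p[:2]/p[2]; s=s*(1+c["k1"]*(s@s))
    K=c["camera_matrix"]; return s*[K[0,0],K[1,1]]+K[:2,2]
def tri(rs):
    A=np.zeros((3,3));b=np.zeros(3)
    for o,v in rs:
        P=np.eye(3)-np.outer(v,v);A+=P;b+=P@o
    return np.linalg.solve(A,b)
E
python3 - <<'E'
from h import *
cs={n:robot.get_calibration(n) for n in("side","top")}
for n in cs:
    im=cv2.imread(f"pics/{n}0.png")
    for nm,(x,y) in {"stop":(320,353) if n=="side" else (410,262),"jug":(265,180) if n=="side" else (260,230)}.items():
        w,h=(48,40)
        if nm=="jug": w,h=56,46
        cr=im[max(0,y-h):y+h,x-w:x+w]; cv2.imwrite(f"pics/c_{nm}_{n}.png",cv2.resize(cr,None,fx=7,fy=7,interpolation=cv2.INTER_CUBIC)); print(nm,n,"crop origin",x-w,max(0,y-h),cr.shape)
for th in("stopper_mid","jug","pour_mark","jug_rim","coasters","tumbler_0","syrup_bottle","shaker","jigger"):
    for n in cs:
        r=robot.silhouettes(th,n)
        print(th,n,[(round(d["conf"],2),np.round(d["rect"],1).tolist()) for d in r[:3]])
E
```

```text
stop side crop origin 272 313 (80, 96, 3)
jug side crop origin 209 134 (92, 112, 3)
stop top crop origin 362 222 (80, 96, 3)
jug top crop origin 204 184 (92, 112, 3)
stopper_mid side [(0.79, [285.9, 300.2, 35.0, 27.1])]
stopper_mid top [(0.69, [361.0, 267.9, 22.7, 29.5]), (0.55, [411.5, 261.8, 32.2, 27.2])]
jug side [(0.7, [273.0, 186.1, 71.8, 73.1])]
jug top [(0.89, [259.5, 231.1, 52.7, 83.0])]
pour_mark side [(0.93, [290.1, 300.6, 25.1, 27.8]), (0.64, [319.0, 352.8, 37.4, 31.1])]
pour_mark top [(0.94, [410.8, 261.6, 31.6, 24.9]), (0.94, [359.6, 269.4, 25.4, 24.4])]
jug_rim side [(0.9, [270.2, 187.2, 74.4, 74.3]), (0.47, [318.1, 357.5, 40.9, 42.6])]
jug_rim top [(0.71, [259.4, 230.5, 54.1, 76.6]), (0.61, [388.7, 176.6, 28.0, 34.8])]
coasters side [(0.87, [318.8, 356.4, 43.8, 43.9]), (0.32, [271.1, 184.8, 72.1, 75.7])]
coasters top [(0.86, [409.6, 267.6, 31.3, 26.6]), (0.5, [272.6, 158.6, 23.9, 52.6])]
tumbler_0 side [(0.77, [402.6, 276.1, 41.3, 43.9])]
tumbler_0 top [(0.94, [389.0, 176.4, 26.0, 34.9])]
syrup_bottle side [(0.71, [332.6, 111.6, 20.9, 63.2])]
syrup_bottle top [(0.77, [222.8, 158.8, 24.3, 55.8])]
shaker side [(0.57, [361.2, 153.4, 24.0, 47.9])]
shaker top []
jigger side [(0.6, [319.7, 351.6, 33.2, 35.0])]
jigger top [(0.8, [304.1, 191.7, 15.5, 24.3]), (0.23, [274.1, 158.6, 25.2, 52.9])]
```

View pics/c_stop_side.png

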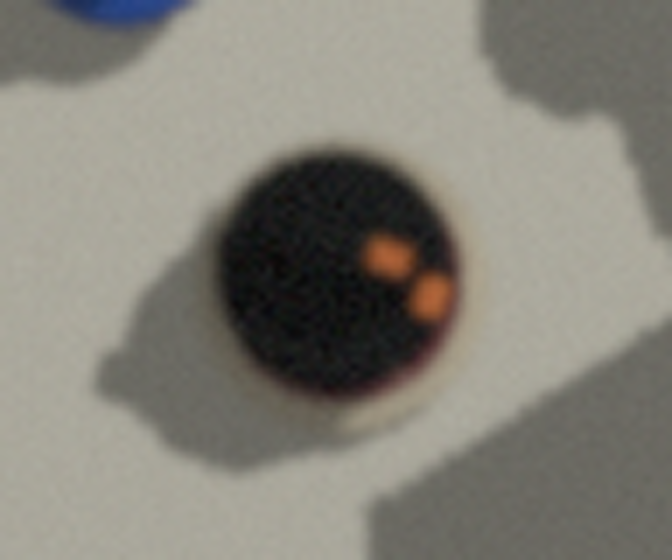

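View pics/c_stop_top.png

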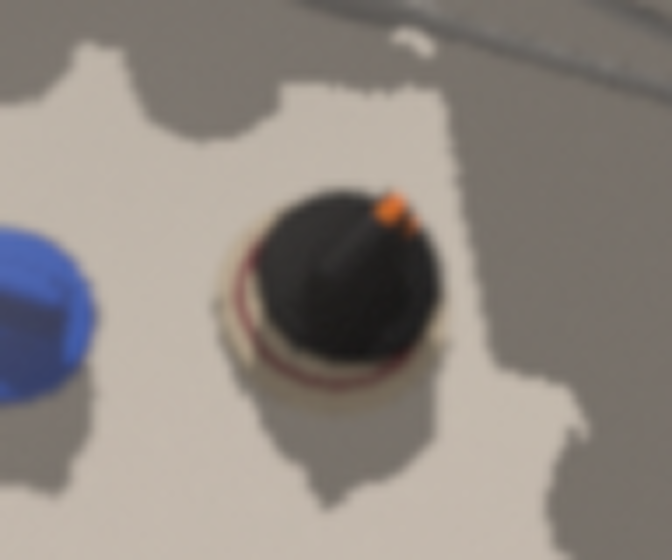

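View pics/c_jug_side.png

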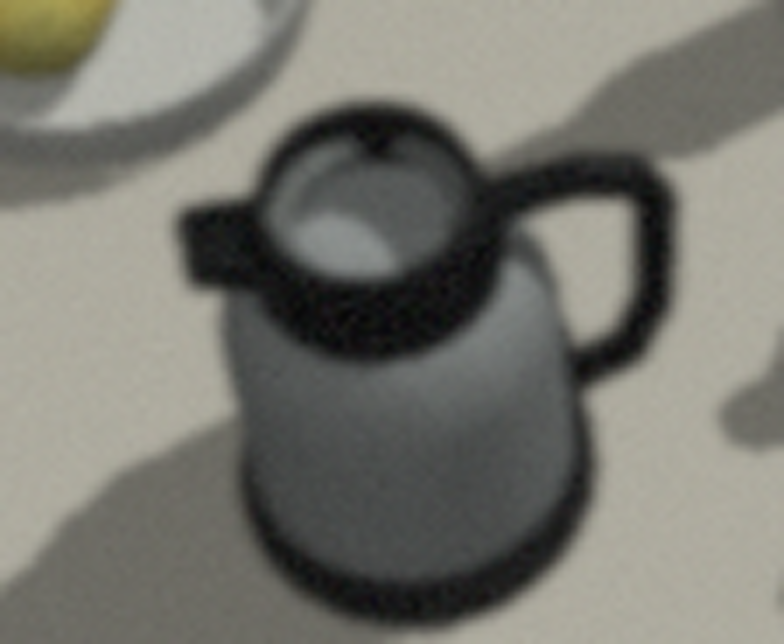

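View pics/c_jug_top.png

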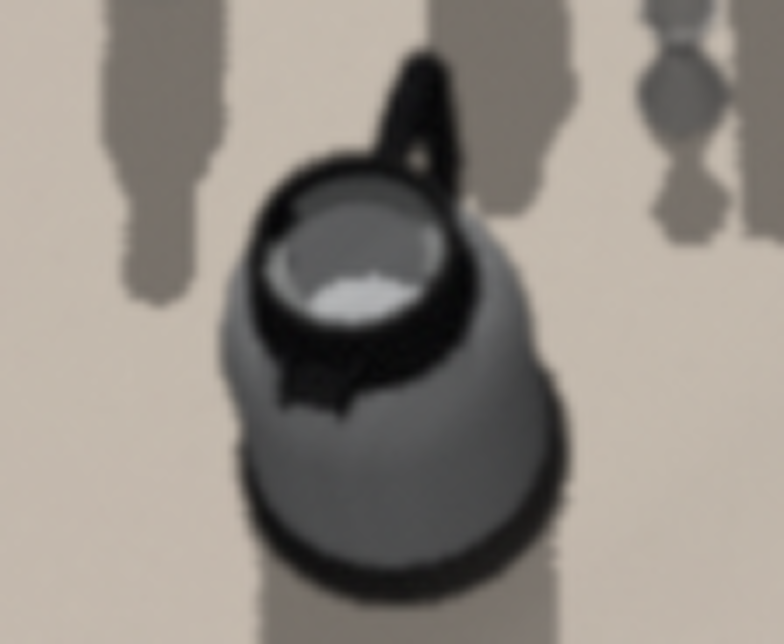

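Run:
```python
from h import *
cs={n:robot.get_calibration(n) for n in("side","top")}
def P(n,o,c): return np.array(o)+(np.array(c)+.5)/7-.5
def show(name,a): print(name,np.round(a,1))
# jug
for n,o,pts in (("side",(209,134),{"lip":(185,245,179),"notch":(375,140,174.5),"rimc":(370,205,186)}),("top",(204,184),{"lip":(318,408,179),"notch":(283,222,174.5),"rimc":(358,250,186)})):
    for k,(x,y,z) in pts.items(): show(n+" "+k,onz(cs[n],P(n,o,(x,y)),z))
for n,o,pts in (("side",(272,313),{"disc":(340,272,46.5),"mark":(430,296,46.5),"bartip":(388,257,80)}),("top",(362,222),{"disc":(347,277,46.5),"bartip":(392,210,80),"mark":(412,225,46.5)})):
    for k,(x,y,z) in pts.items(): show(n+" "+k,onz(cs[n],P(n,o,(x,y)),z))
```

```text
side lip [446.6 132.5 179. ]
side notch [518.5 161.5 174.5]
side rimc [510.5 126.5 186. ]
top lip [447.2 128.2 179. ]
top notch [523.1 162.7 174.5]
top rimc [510.9 128.5 186. ]
side disc [ 534.4 -305.5   46.5]
side mark [ 559.6 -320.4   46.5]
side bartip [ 547.8 -312.4   80. ]
top disc [ 533.5 -301.7   46.5]
top bartip [ 549.7 -313.    80. ]
top mark [ 561.2 -325.4   46.5]
```

Run:
```python
from h import *
s=robot.get_calibration("side");t=robot.get_calibration("top")
for nm,a,b in (("magenta balloon",(240,3),(85,130)),("yellow lower",(338,37),(138,98)),("yellow mid?",(285,30),(110,140)),("shaker top",(365,131),(271,142)),("bottle top",(331,88),(217,140)),("tumbler A",(392,225),(359,162)),("tumblerB",(406,260),(391,168)),("post tip",(478,265),(442,106)),("bowl",(215,133),(170,262))):
    r1,r2=ray(s,a),ray(t,b);X=tri([r1,r2]); print(nm,np.round(X),np.round(np.linalg.norm(np.cross(r1[1],X-r1[0])),1))
for n,c in(("s",s),("t",t)): print(n,np.round(-c["R"].T@c["t"]))
```

```text
magenta balloon [576. 580. 333.] 35.5
yellow lower [862. 604. 136.] 36.1
yellow mid? [694. 635. 152.] 16.8
shaker top [777. 152. 178.] 5.4
bottle top [733. 298. 203.] 0.5
tumbler A [ 755. -111.  172.] 2.3
tumblerB [ 753. -201.  173.] 4.6
post tip [ 811. -309.  381.] 7.2
bowl [408. 374.  35.] 2.3
s [ 473. -535. 1098.]
t [ -99. -172. 1383.]
```

Run:
```python
from h import *
s=robot.get_calibration("side");t=robot.get_calibration("top")
for p in((417,188),(511,208),(402,222),(511,250),(545,105),(440,90)): print("top",p,np.round(onz(t,p,0)),np.round(onz(t,p,200)))
for p in((432,312),(475,262),(500,399)): print("side",p,np.round(onz(s,p,0)),np.round(onz(s,p,200)))
for a,b in(((475,262),(440,90)),((432,312),(417,188))):
    r1,r2=ray(s,a),ray(t,b);X=tri([r1,r2]); print(np.round(X),np.linalg.norm(np.cross(r1[1],X-r1[0])))
```

```text
top (417, 188) [ 809. -299.    0.] [ 678. -280.  200.]
top (511, 208) [ 792. -600.    0.] [ 663. -538.  200.]
top (402, 222) [ 679. -265.    0.] [ 567. -252.  200.]
top (511, 250) [ 644. -601.   -0.] [ 537. -539.  200.]
top (545, 105) [1254. -733.    0.] [1058. -651.  200.]
top (440, 90) [1243. -345.    0.] [1049. -320.  200.]
side (432, 312) [ 822. -279.    0.] [ 758. -326.  200.]
side (475, 262) [ 978. -188.    0.] [ 886. -251.  200.]
side (500, 399) [ 893. -507.    0.] [ 816. -512.  200.]
[ 798. -305.  433.] 24.244478613921537
[ 809. -291.   15.] 10.437206406029501
```

Run:
```python
from h import *
w=robot.get_calibration("wrist");o=robot.get_obs()
C=-w["R"].T@w["t"];R=o["tcp_rot"]
print(C, "in tool:",R.T@(C-o["ee_pos"]),"axis in tool",R.T@w["R"][2],"right",R.T@w["R"][0])
# desired tcp so that target is seen at px (320,170), tool yaw
Cl=R.T@(C-o["ee_pos"]);M=R.T@w["R"].T
def tool(y):
    y=np.radians(y);x=np.array([np.cos(y),np.sin(y),0]);z=np.array([0,0,-1.]);return np.c_[x,np.cross(z,x),z]
for X,y,z in(((511,128,186),-60,430),((534,-303.5,46),-36,300)):
    T=tool(y); s=und(w,(322,150)); v=T@M@np.array([*s,1]); c=T@Cl
    k=(X[2]-(z+c[2]))/v[2]; p=np.array(X)-c-k*v; p[2]=z
    print("tcp",np.round(p,1),"rows shift",np.round((p-[241.51,576.43,247.55])/30,2),"rz",(y+22.7)/6)
```

```text
[312.55456517 545.66085911 385.06141917] in tool: [  77.40484373    0.90877142 -137.50816328] axis in tool [-0.27846591 -0.0011309   0.96044545] right [-7.03024292e-04  9.99999279e-01  9.73640014e-04]
tcp [495.5 153.7 430. ] rows shift [  8.47 -14.09   6.08] rz -6.216666666666666
tcp [ 510.4 -287.   300. ] rows shift [  8.96 -28.78   1.75] rz -2.216666666666667
```

```bash
python3 -m crank '[[0,0,0,0,0,2,1],[0,0,0,0,0,3,1],[0,0,-6.2,8.5,-14,6,1],[0,0,-6.2,8.5,-14,6,1],[0,0,-6.2,8.5,-14,6,1],[0,0,-6.2,8.5,-14,6,1],[0,0,-6.2,8.5,-14,6,1],[0,0,-6.2,8.5,-14,6,1],[0,0,-6.2,8.5,-14,6,1],[0,0,-6.2,8.5,-14,6,1],[0,0,-6.2,8.5,-14,6,1],[0,0,-6.2,8.5,-14,6,1],[0,0,-6.2,8.5,-14,6,1],[0,0,-6.2,8.5,-14,6,1],[0,0,-6.2,8.5,-14,6,1],[0,0,-6.2,8.5,-14,6,1],[0,0,-6.2,8.5,-14,6,1],[0,0,-6.2,8.5,-14,6,1]]'
python3 - <<'E'
from h import *
import pickle
w=robot.get_calibration("wrist");im=robot.camera("wrist");cv2.imwrite("pics/w1.png",im);pickle.dump(w,open("w1.pkl","wb"))
print(robot.get_obs()["dq"])
for th in("jug_rim","jug"): print([(d["conf"],np.round(d["rect"],1)) for d in robot.silhouettes(th,"wrist")])
E
```

```text
clock: 2.55
ee_pos: [496.0, 157.2, 427.2]
tcp_rot: [[0.502, -0.865, -0.001], [-0.865, -0.502, -0.0], [-0.0, 0.001, -1.0]]
wrist_force: [-0.1, -0.5, 0.1]
opening: 87.0
[ 0.00770547 -0.0009824   0.00147809  0.00101701  0.00055891  0.00247435]
[(0.69, array([310.3, 141.1, 120. ,  83.3]))]
[(0.91, array([312.8, 142.3, 120.8,  85.4]))]
```

View pics/w1.png

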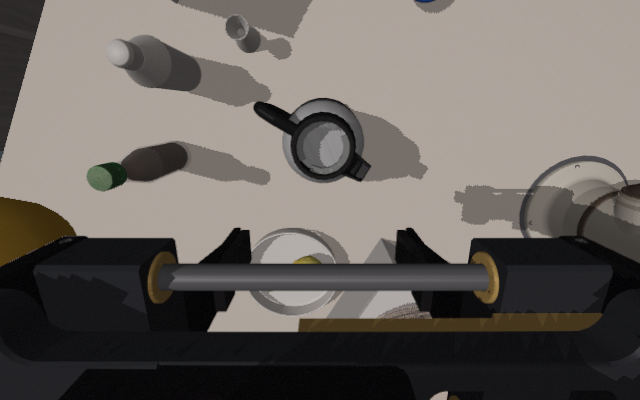

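```bash
cat > ov.py <<'E'
from h import *
import pickle,sys
x,y,yaw,notch=map(float,sys.argv[1:5]); tag=sys.argv[5]
cs={"side":robot.get_calibration("side"),"top":robot.get_calibration("top"),"w1":pickle.load(open("w1.pkl","rb"))}
src={"side":("pics/side0.png",(209,134,112,92)),"top":("pics/top0.png",(204,184,112,92)),"w1":("pics/w1.png",(262,95,112,92))}
ims=[]
for n in cs:
    f,(ox,oy,w,h)=src[n]; S=7 if n!="w1" else 7
    cr=cv2.resize(cv2.imread(f)[oy:oy+h,ox:ox+w],None,fx=S,fy=S,interpolation=cv2.INTER_CUBIC)
    cr=np.clip(cr.astype(float)*1.6,0,255).astype(np.uint8)
    def P(r,a,z):
        a=np.radians(a+yaw); q=proj(cs[n],(x+r*np.cos(a),y+r*np.sin(a),z)); return tuple(((q-[ox,oy]+.5)*S-.5).round().astype(int))
    for r,z,c in((40,189,(0,255,0)),(34.5,189,(0,255,255)),(26.5,174.5,(255,0,255)),(70,0,(255,255,0))):
        cv2.polylines(cr,[np.array([P(r,a,z) for a in range(0,360,6)])],True,c,1)
    cv2.circle(cr,P(66,0,179),4,(0,0,255),1); cv2.circle(cr,P(-108,0,179),4,(0,0,255),1)
    for k in(0,180):
        for e in(-15,15): cv2.line(cr,P(26.5,notch+k+e,174.5),P(34,notch+k+e,174.5),(0,128,255),1)
    ims.append(cr)
for n,i in zip(cs,ims): cv2.imwrite(f"pics/ov{tag}_{n}.png",i)
E
python3 ov.py 511 128 178 76 a
```

```text
(no output)
```

View pics/ova_side.png

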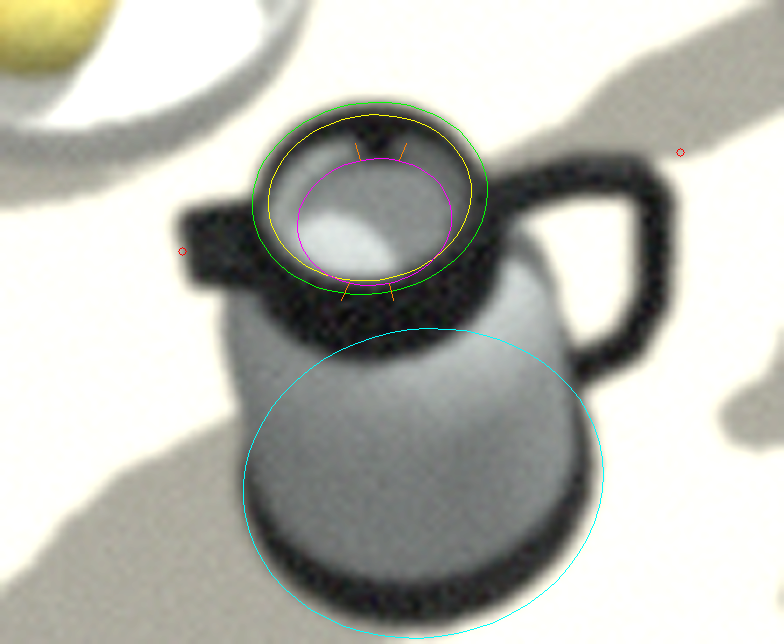

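View pics/ova_top.png

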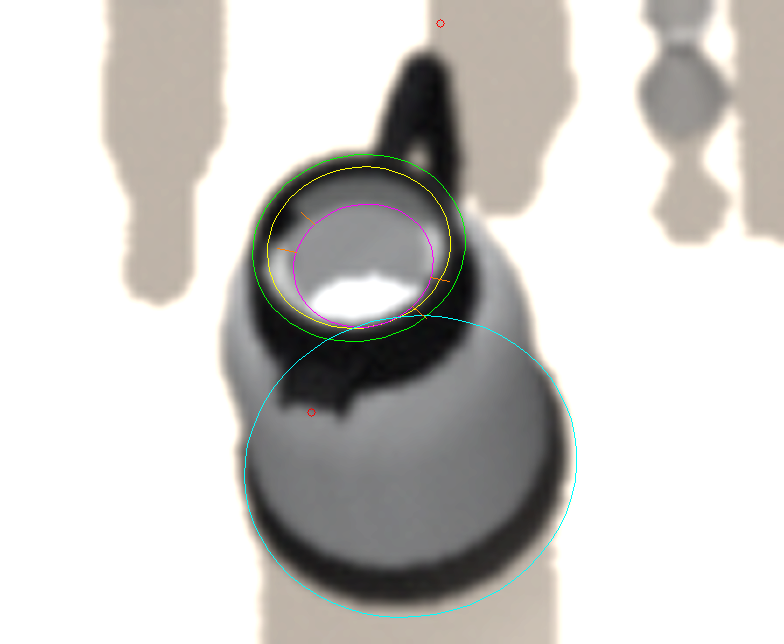

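View pics/ova_w1.png

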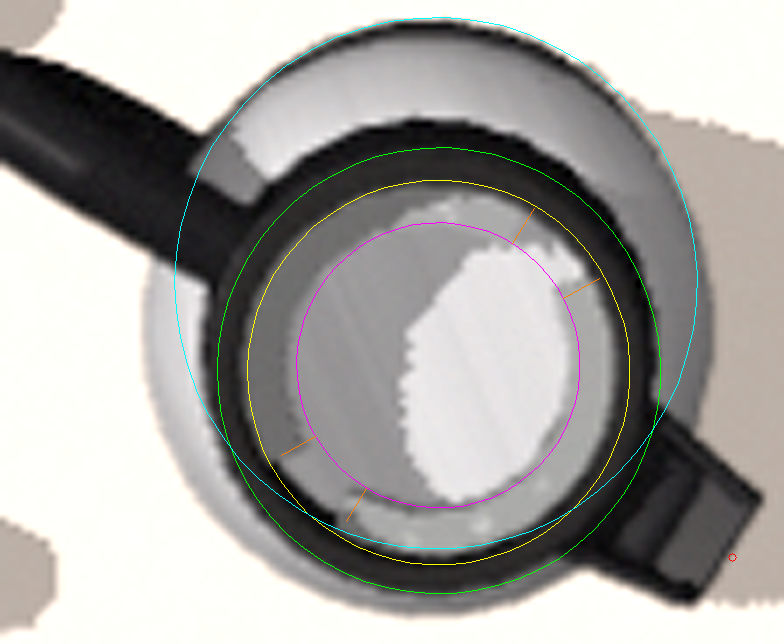

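```bash
python3 - <<'E'
from h import *
import pickle
cs={"side":robot.get_calibration("side"),"top":robot.get_calibration("top"),"w1":pickle.load(open("w1.pkl","rb"))}
O={"side":(209,134),"top":(204,184),"w1":(262,95)}
g=lambda n,p,z: onz(cs[n],np.array(O[n])+(np.array(p)+.5)/7-.5,z)[:2]
a=g("w1",(765,497),179);b=g("w1",(695,605),179);m=(a+b)/2
print("w corners",a,b,"mid",m,"normal yaw",np.degrees(np.arctan2(*(a-b)[::-1])))
for c in((429,365),(433,361)):
    C=g("w1",c,174.5);print("ring c",C,"yaw",np.degrees(np.arctan2(*(m-C)[::-1])),np.linalg.norm(m-C))
    for q in((570,262),(338,478)):
        d=g("w1",q,174.5)-C;print("notch",np.degrees(np.arctan2(d[1],d[0])),np.linalg.norm(d))
a=g("top",(282,405),179);b=g("top",(345,415),179);print("top",a,b,(a+b)/2,np.degrees(np.arctan2(*(a-b)[::-1])))
a=g("side",(180,212),179);b=g("side",(193,290),179);print("side",a,b,(a+b)/2,np.degrees(np.arctan2(*(a-b)[::-1])))
E
for i in 1; do python3 ov.py 512.5 128.3 179 75 b; done
```

```text
w corners [445.86235802 117.58215556] [446.16609967 141.85365475] mid [446.01422885 129.71790515] normal yaw -90.7169810997054
ring c [512.6947734  128.42704657] yaw 178.89095819546742 66.6930381551147
notch -113.95058349154546 32.147659312892614
notch 81.04279247619951 27.43384909729582
ring c [512.41998896 127.40962511] yaw 178.00918660755448 66.44586618748765
notch -114.24878351822326 31.106714935422943
notch 80.81542584383585 28.481870308148345
top [445.8348362  141.61807385] [446.33326351 117.58904059] [446.08404986 129.60355722] 91.18829943101417
side [447.38674916 146.51031219] [445.85549671 113.51446674] [446.62112294 130.01238946] 87.34295636562369
```

View pics/ovb_w1.png

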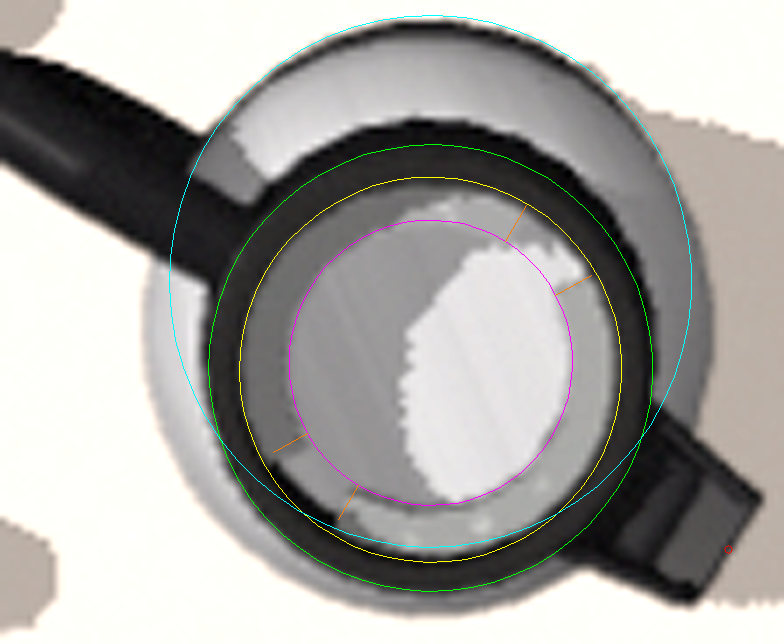

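View pics/ovb_side.png

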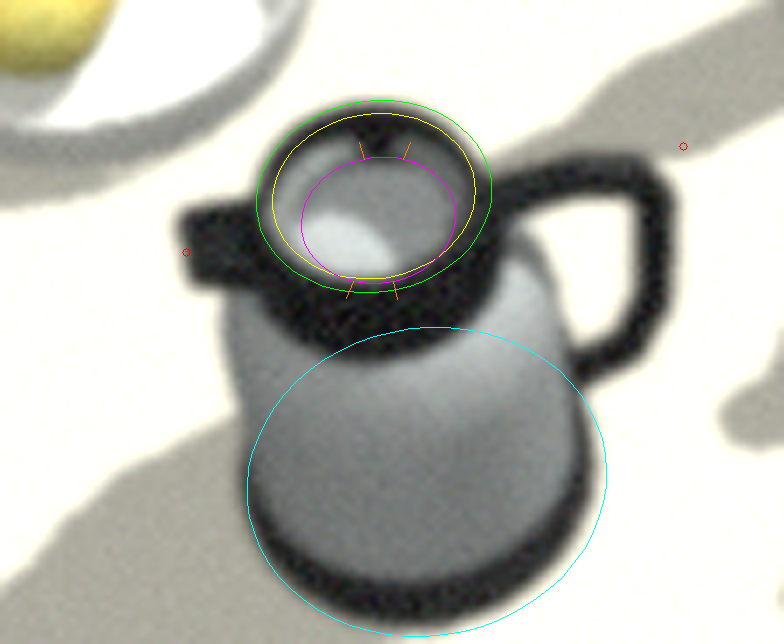

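View pics/ovb_top.png

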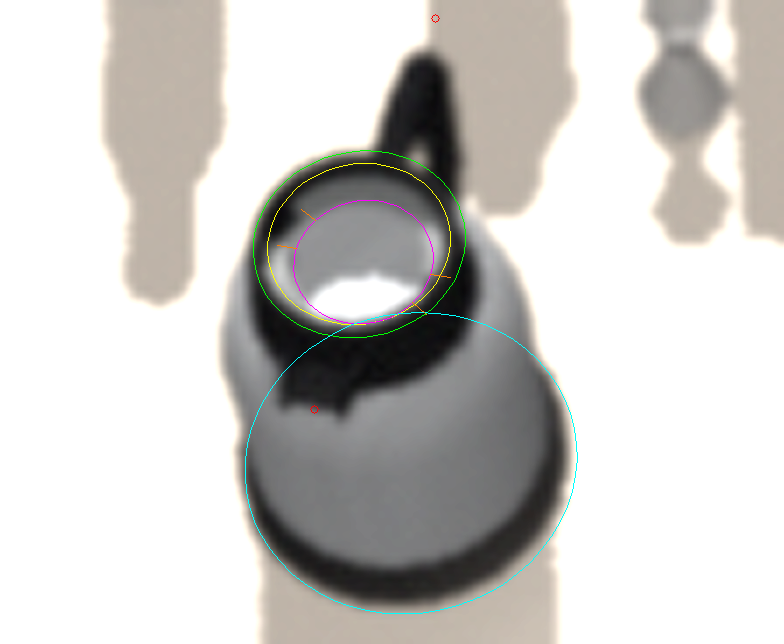

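```bash
python3 -m crank '[[0,0,4,0.5,-14.8,-4.2,1],[0,0,4,0.5,-14.8,-4.2,1],[0,0,4,0.5,-14.8,-4.2,1],[0,0,4,0.5,-14.8,-4.2,1],[0,0,4,0.5,-14.8,-4.2,1],[0,0,4,0.5,-14.8,-4.2,1],[0,0,4,0.5,-14.8,-4.2,1],[0,0,4,0.5,-14.8,-4.2,1],[0,0,4,0.5,-14.8,-4.2,1],[0,0,4,0.5,-14.8,-4.2,1],[0,0,4,0.5,-14.8,-4.2,1],[0,0,4,0.5,-14.8,-4.2,1],[0,0,4,0.5,-14.8,-4.2,1],[0,0,4,0.5,-14.8,-4.2,1],[0,0,4,0.5,-14.8,-4.2,1]]'
python3 - <<'E'
from h import *
import pickle
w=robot.get_calibration("wrist");im=robot.camera("wrist");cv2.imwrite("pics/w2.png",im);pickle.dump(w,open("w2.pkl","wb"))
o=robot.get_obs();print(o["ee_pos"],o["tcp_rot"][:,0],o["wrist_force"])
q=proj(w,(534,-303.5,60)).astype(int);print(q)
ox,oy=q[0]-56,q[1]-45
print(ox,oy);cv2.imwrite("pics/w2c.png",cv2.resize(im[oy:oy+90,ox:ox+112],None,fx=7,fy=7,interpolation=cv2.INTER_CUBIC))
E
```

```text
clock: 3.95
ee_pos: [512.0, -286.4, 302.1]
tcp_rot: [[0.811, -0.586, 0.001], [-0.586, -0.811, -0.0], [0.001, -0.0, -1.0]]
wrist_force: [0.4, 0.7, 0.2]
opening: 87.1
[ 512.03621373 -286.14453563  302.3742104 ] [ 0.81099321 -0.58505439  0.00117287] [-0.12269718  1.04143444  0.10194461]
[323 152]
267 107
```

View pics/w2c.png

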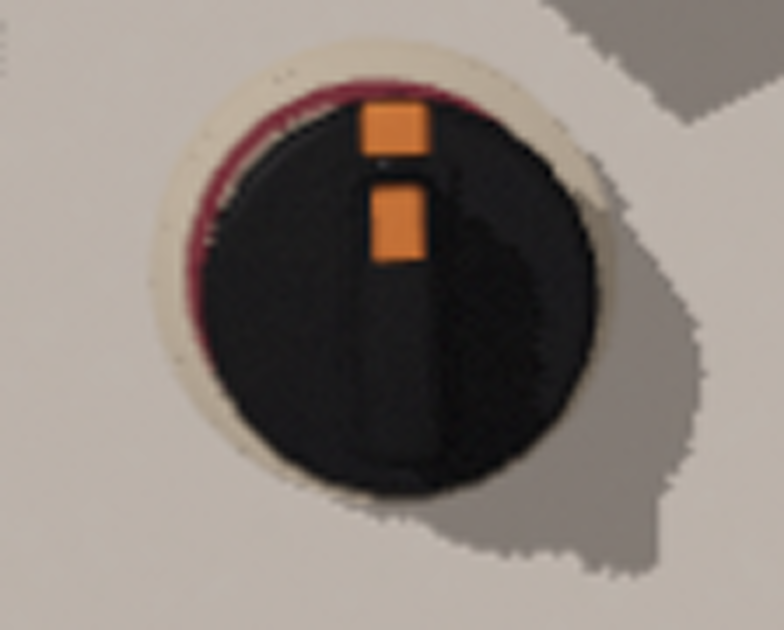

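Run:
```python
from h import *
import pickle
w=pickle.load(open("w2.pkl","rb"))
g=lambda p,z: onz(w,np.array((267,107))+(np.array(p)+.5)/7-.5,z)[:2]
C=g((400,297),46.5);m=g((395,129),46.7);b=g((399,222),80.5);e=g((401,455),80.5)
print("disc",C,"mark",m,"yaw",np.degrees(np.arctan2(*(m-C)[::-1])),np.linalg.norm(m-C))
print("bar ends",b,e,"yaw",np.degrees(np.arctan2(*(b-e)[::-1])))
k=g((375,455),46.5)
for X in((C[0],C[1],12.5),): print("coaster c",proj(w,X))
```

```text
disc [ 535.62455249 -305.17799037] mark [ 561.20207475 -322.50818852] yaw -34.11983064236049 30.895718362317265
bar ends [ 549.40678124 -314.85247229] [ 516.42446412 -291.46412978] yaw -35.34112561744183
coaster c [323.67640806 146.12634932]
```

```bash
python3 -m crank '[[0,0,0.1,0.78,-0.57,-1,1],[0,0,0.1,0.78,-0.57,-2.2,1],[0,0,0.1,0.78,-0.57,-3.4,1],[0,0,0.1,0.78,-0.57,-4.6,1],[0,0,0.1,0.78,-0.57,-5.8,1],[0,0,0.1,0.78,-0.57,-6.8,1],[0,0,0.1,0.78,-0.57,-7.3,1],[0,0,0.1,0.78,-0.57,-7.5,1],[0,0,0.1,0.78,-0.57,-7.5,1],[0,0,0.1,0.78,-0.57,-7.5,1]]'
python3 - <<'E'
from h import *
im=robot.camera("wrist");cv2.imwrite("pics/w3.png",im)
o=robot.get_obs();print(o["ee_pos"],o["tcp_rot"][:,0],o["wrist_force"])
E
```

```text
clock: 4.83
ee_pos: [536.3, -304.2, 78.1]
tcp_rot: [[0.817, -0.577, 0.002], [-0.577, -0.817, -0.001], [0.003, -0.0, -1.0]]
wrist_force: [-0.3, 0.2, 0.0]
opening: 86.8
[ 536.52116869 -304.47660525   78.6607497 ] [ 0.81667003 -0.57709224  0.00382133] [-0.28140153 -0.35913886  0.7903641 ]
```

View pics/w3.png

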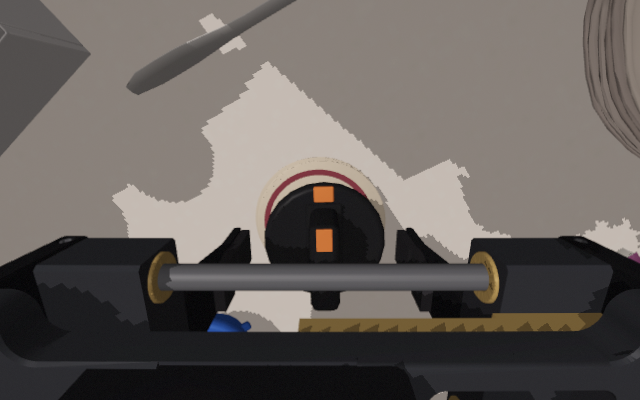

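```bash
python3 -m crank '[[0,0,0,0,0,0,0.1],[0,0,0,0,0,0,0],[0,0,0,0,0,0,0],[0,0,0,0,0,0,0],[0,0,0,0,0,0,0],[0,0,0,0,0,0,0]]' 30
python3 - <<'E'
from h import *
w=robot.get_calibration("wrist");o=robot.get_obs();im=robot.camera("wrist");cv2.imwrite("pics/w4.png",im)
R,p=o["tcp_rot"],o["ee_pos"];print(p,o["opening"],o["wrist_force"])
cv2.imwrite("pics/w4c.png",cv2.resize(im[150:320,240:400],None,fx=4.5,fy=3.5,interpolation=cv2.INTER_CUBIC))
import pickle;pickle.dump((w,R,p),open("w4.pkl","wb"))
E
```

```text
clock: 5.38
ee_pos: [534.9, -304.8, 76.7]
tcp_rot: [[0.816, -0.578, 0.0], [-0.578, -0.816, -0.0], [0.0, -0.0, -1.0]]
wrist_force: [-1.1, -0.3, -0.0]
opening: 54.7
[ 534.88459127 -304.75383702   76.69353963] 54.67726127840278 [-1.07886553 -0.30335063 -0.01254563]
```

View pics/w4c.png

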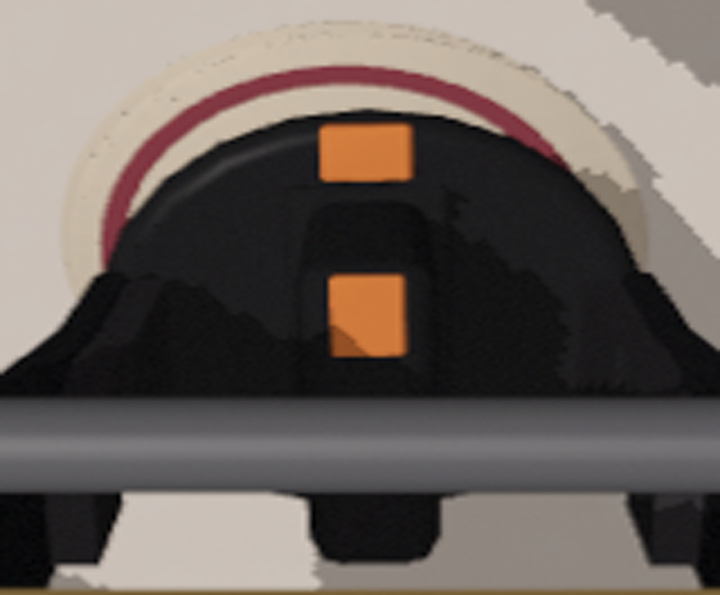

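```bash
python3 - <<'E'
from h import *
import pickle
w,R,p=pickle.load(open("w4.pkl","rb"))
for nm,(u,v),z in(("mark",(366,153),46.6),("bartop",(367,315),80.5),("disc front edge",(366,111),46.5),("bar back end",(375,562),80.5)):
    X=onz(w,((u+.5)/4.5-.5+240,(v+.5)/3.5-.5+150),z);print(nm,X,"tool",R.T@(X-p))
E
python3 -m crank '[[0,0,0,0,0,0,0],[0,0,0,0,0,0,0],[0,0,0,0,0,0,0],[0,0,0,0,0,0,0],[0,0,0,0,0,0,0],[0,0,0,0,0,0,0],[0,0,0,0,0,0,0],[0,0,0,0,0,0,0]]' 30
```

```text
mark [ 560.82513577 -322.42577741   46.6       ] tool [31.3766267  -0.5893067  30.09967554]
bartop [ 549.01693783 -314.43993441   80.5       ] tool [17.13165303 -0.27500417 -3.80311441]
disc front edge [ 566.69814313 -326.61185428   46.5       ] tool [38.58876118 -0.57228686 30.20107338]
bar back end [ 515.34517956 -291.60193678   80.5       ] tool [-23.54559224   0.57534519  -3.81107528]
clock: 6.1
ee_pos: [534.9, -304.7, 76.5]
tcp_rot: [[0.816, -0.578, -0.0], [-0.578, -0.816, 0.0], [-0.0, -0.0, -1.0]]
wrist_force: [0.3, 0.2, -0.4]
opening: 15.8
```

```bash
python3 -m crank '[[0,0,0,0,0,0.3,0],[0,0,0,0,0,1.2,0],[0,0,0,0,0,2.5,0],[0,0,0,0,0,3.8,0],[0,0,0,0,0,5.1,0],[0,0,0,0,0,6.4,0],[0,0,0,0,0,7.4,0],[0,0,0,0,0,7.4,0],[0,0,0,0,0,7.4,0]]'
python3 - <<'E'
from h import *
o=robot.get_obs();print(o["ee_pos"],o["wrist_force"],o["ft_torque"],o["opening"])
E
python3 -m crank '[[0,0,-11.8,-0.75,14.43,0,0],[0,0,-11.8,-0.75,14.43,0,0],[0,0,-11.8,-0.75,14.43,0,0],[0,0,-11.8,-0.75,14.43,0,0],[0,0,-11.8,-0.75,14.43,0,0],[0,0,-11.8,-0.75,14.43,0,0],[0,0,-11.8,-0.75,14.43,0,0],[0,0,-11.8,-0.75,14.43,0,0],[0,0,-11.8,-0.75,14.43,0,0],[0,0,-11.8,-0.75,14.43,0,0],[0,0,-11.8,-0.75,14.43,0,0],[0,0,-11.8,-0.75,14.43,0,0],[0,0,-11.8,-0.75,14.43,0,0],[0,0,-11.8,-0.75,14.43,0,0],[0,0,-11.8,-0.75,14.43,0,0],[0,0,-11.8,-0.75,14.43,0,0]]'
python3 - <<'E'
from h import *
import pickle
cs={}
for n in("side","top","wrist"):
    cs[n]=robot.get_calibration(n);cv2.imwrite(f"pics/{n}5.png",robot.camera(n))
o=robot.get_obs();print(o["ee_pos"],o["tcp_rot"][:,0],o["wrist_force"],o["ft_torque"],o["qpos"])
a=cv2.imread("pics/side5.png")[110:220,200:320];b=cv2.imread("pics/top5.png")[150:260,190:310]
cv2.imwrite("pics/st5.png",cv2.resize(np.hstack([a,b]),None,fx=3.3,fy=4,interpolation=cv2.INTER_CUBIC))
E
```

```text
clock: 6.85
ee_pos: [535.3, -304.7, 301.6]
tcp_rot: [[0.816, -0.578, 0.005], [-0.578, -0.816, -0.001], [0.005, -0.002, -1.0]]
wrist_force: [-0.4, -0.8, -2.4]
opening: 15.9
[ 535.31917705 -304.72947406  301.55104738] [-0.36834708 -0.76741099 -2.44941258] [0.06228341 0.07671175 0.02675709] 15.87242024840017
clock: 8.18
ee_pos: [512.1, 127.1, 298.0]
tcp_rot: [[-0.279, -0.96, -0.001], [-0.96, 0.279, -0.001], [0.001, 0.001, -1.0]]
wrist_force: [-0.3, -0.0, -1.5]
opening: 16.1
[512.42223377 127.1824823  298.46107376] [-2.79465774e-01 -9.60155629e-01  2.22282136e-04] [-0.56757603 -0.02595062 -0.8236334 ] [ 0.02579745 -0.02566591  0.00615301] [ 5.50768266e-01  1.85148509e-01 -1.42945405e-01 -1.11971652e-05
 -1.24301216e+00 -8.34002359e-01]
```

View pics/st5.png

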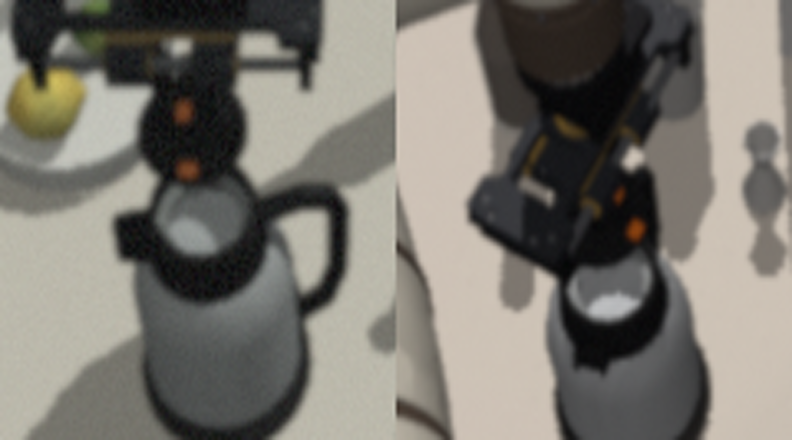

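View pics/wrist5.png

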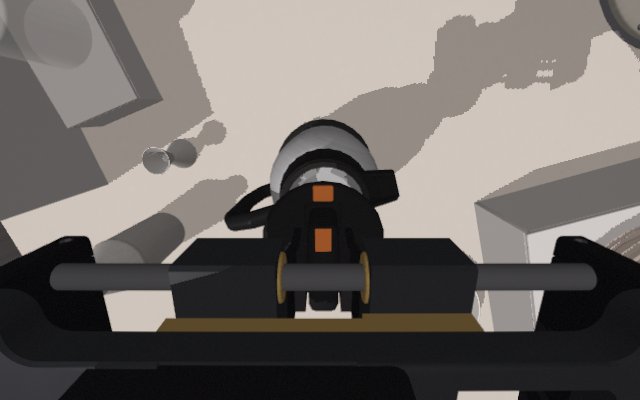

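```bash
cat > ov2.py <<'E'
from h import *
import sys
tag=sys.argv[1]
o=robot.get_obs();p=o["ee_pos"];R=o["tcp_rot"];x,y,z=p[0],p[1],p[2]-30.05
if len(sys.argv)>2: x,y,z=map(float,sys.argv[2:5])
yaw=np.arctan2(R[1,0],R[0,0]);print(x,y,z,np.degrees(yaw))
for n in("side","top"):
    c=robot.get_calibration(n);im=cv2.imread(f"pics/{n}{tag}.png");q=proj(c,(x,y,z)).astype(int);ox,oy=q[0]-40,q[1]-35
    cr=cv2.resize(im[oy:oy+80,ox:ox+80],None,fx=7,fy=7,interpolation=cv2.INTER_CUBIC);cr=np.clip(cr.astype(float)*2,0,255).astype(np.uint8)
    def P(r,a,dz): 
        q=proj(c,(x+r*np.cos(yaw+a),y+r*np.sin(yaw+a),z+dz));return tuple(((q-[ox,oy]+.5)*7-.5).round().astype(int))
    for dz in(0,-8): cv2.polylines(cr,[np.array([P(38.5,a,dz) for a in np.arange(0,6.28,.1)])],True,(0,255,0),1)
    cv2.circle(cr,P(33,0,0),4,(255,255,0),1)
    cv2.imwrite(f"pics/o2{tag}{n}.png",cr)
a=cv2.imread(f"pics/o2{tag}side.png");b=cv2.imread(f"pics/o2{tag}top.png")
cv2.imwrite(f"pics/o2{tag}.png",cv2.resize(np.hstack([a,b]),(798,399)))
E
python3 ov2.py 5 512.41 128.17 268.5
```

```text
512.41 128.17 268.5 -106.228323410786
```

View pics/o25side.png

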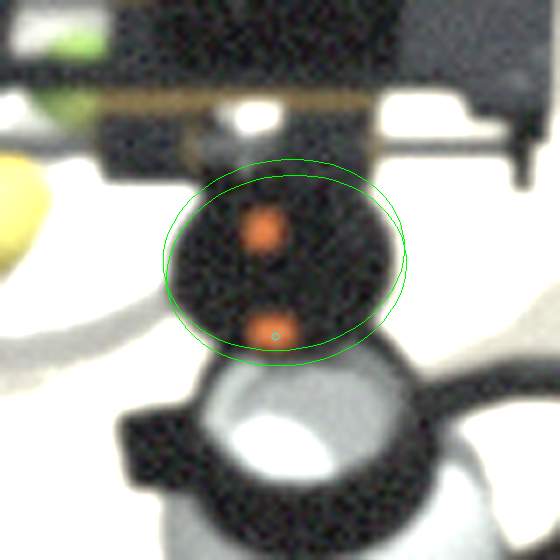

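View pics/o25top.png

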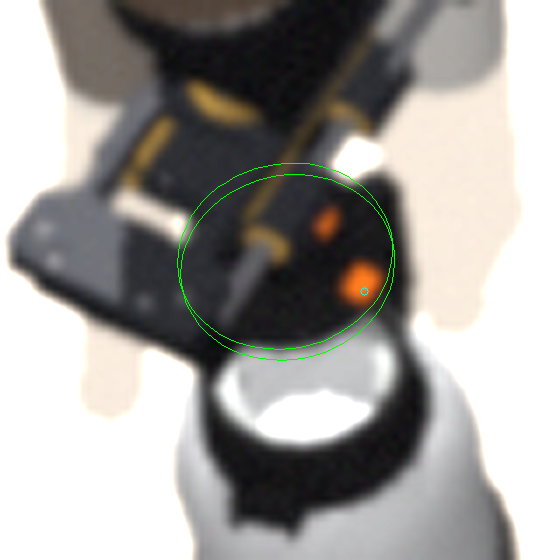

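```bash
python3 -m crank '[[0,0,0,0,0,-0.8,0],[0,0,0,0,0,-1.5,0],[0,0,0,0,0,-1.8,0],[0,0,0,0,0,-1.87,0],[0,0,0,0,0,-1.87,0],[0,0,0,0,0,-1.87,0]]'; python3 -m crank '[[0,0,0,0,0,-0.04,0],[0,0,0,0,0,-0.08,0],[0,0,0,0,0,-0.12,0],[0,0,0,0,0,-0.12,0],[0,0,0,0,0,-0.12,0]]';python3 - <<'E'
from h import *
for n in("side","top","wrist"):
    cv2.imwrite(f"pics/{n}6.png",robot.camera(n))
o=robot.get_obs();print(o["ee_pos"],o["wrist_force"],o["ft_torque"])
E
```

```text
clock: 8.83
ee_pos: [513.2, 128.3, 243.6]
tcp_rot: [[-0.278, -0.961, 0.002], [-0.961, 0.278, 0.0], [-0.001, -0.002, -1.0]]
wrist_force: [-0.0, 0.4, -0.6]
opening: 15.4
clock: 9.25
ee_pos: [512.4, 128.3, 239.0]
tcp_rot: [[-0.278, -0.961, 0.0], [-0.961, 0.278, 0.0], [-0.0, -0.0, -1.0]]
wrist_force: [-0.3, 0.2, -1.6]
opening: 15.6
[512.45679186 128.26534819 238.95541667] [-0.09918661  0.11095194 -0.35081326] [ 0.08936089 -0.08469158 -0.04657914]
```

View pics/wrist6.png

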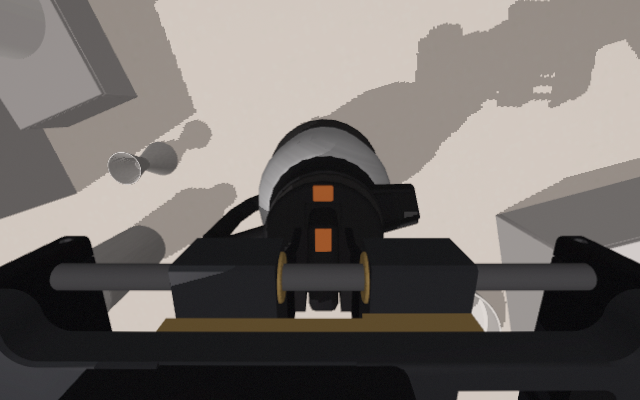

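```bash
python3 -m crank '[[0,0,0,0,0,-0.04,0],[0,0,0,0,0,-0.07,0],[0,0,0,0,0,-0.07,0],[0,0,0,0,0,-0.07,0]]'; python3 -m crank '[[0,0,0,0,0,-0.03,0],[0,0,0,0,0,-0.05,0],[0,0,0,0,0,-0.05,0],[0,0,0,0,0,-0.05,0]]'; python3 -c "
from station import robot;o=robot.get_obs();print(o['ee_pos'],o['wrist_force'],o['ft_torque'])"
```

```text
clock: 9.73
ee_pos: [512.4, 128.2, 236.6]
tcp_rot: [[-0.278, -0.961, -0.0], [-0.961, 0.278, -0.0], [0.0, 0.0, -1.0]]
wrist_force: [-0.4, 0.0, -2.1]
opening: 16.3
clock: 10.07
ee_pos: [512.4, 128.2, 235.2]
tcp_rot: [[-0.278, -0.961, -0.0], [-0.961, 0.278, -0.0], [0.0, 0.0, -1.0]]
wrist_force: [0.5, 0.4, -0.5]
opening: 15.7
[512.38730293 128.19580982 235.20510097] [ 0.45442394  0.43220942 -0.5059986 ] [ 0.09610099 -0.03263655 -0.01418078]
```

```bash
python3 -m crank '[[0,0,0,0,0,-0.02,0],[0,0,0,0,0,-0.03,0],[0,0,0,0,0,-0.03,0],[0,0,0,0,0,-0.03,0]]'; python3 -m crank '[[0,0,0,0,0,-0.02,0],[0,0,0,0,0,-0.04,0],[0,0,0,0,0,-0.04,0],[0,0,0,0,0,-0.04,0]]'; python3 -c "
from station import robot
for i in range(4):
  robot.camera('side');o=robot.get_obs();print(o['ee_pos'],o['wrist_force'],o['ft_torque'])"
```

```text
clock: 10.4
ee_pos: [512.4, 128.2, 234.3]
tcp_rot: [[-0.278, -0.961, -0.0], [-0.961, 0.278, 0.0], [0.0, 0.0, -1.0]]
wrist_force: [0.2, -0.4, -1.5]
opening: 15.9
clock: 10.73
ee_pos: [512.4, 128.2, 233.1]
tcp_rot: [[-0.278, -0.961, -0.0], [-0.961, 0.278, -0.0], [0.0, 0.0, -1.0]]
wrist_force: [-0.0, -0.4, -0.8]
opening: 15.7
[512.38995499 128.22902637 233.12204248] [-0.30021368 -0.89400892 -1.6725729 ] [ 0.13447553 -0.09336289 -0.01076236]
[512.4081203  128.2393377  233.16069982] [ 0.51306374 -0.39532981 -1.75481813] [ 0.02703574 -0.08356903  0.0143436 ]
[512.41812506 128.23782851 233.15504312] [-0.33510057  0.44754676 -1.3038308 ] [ 0.07872735 -0.08764381 -0.01406648]
[512.44090584 128.22726044 233.17247541] [ 0.24999216 -0.67324931 -1.4157489 ] [ 0.07404928 -0.05368758 -0.02927183]
```

```bash
python3 -m crank '[[0,0,0,0,0,-0.05,0],[0,0,0,0,0,-0.1,0],[0,0,0,0,0,-0.15,0],[0,0,0,0,0,-0.15,0],[0,0,0,0,0,-0.15,0]]'; python3 -m crank '[[0,0,0,0,0,-0.03,0],[0,0,0,0,0,-0.05,0],[0,0,0,0,0,-0.05,0],[0,0,0,0,0,-0.05,0]]'; python3 -c "
from station import robot
for i in range(4):
  robot.camera('side');o=robot.get_obs();print(o['ee_pos'],o['wrist_force'],o['ft_torque'])"
```

```text
clock: 11.35
ee_pos: [512.4, 128.2, 228.5]
tcp_rot: [[-0.278, -0.961, -0.0], [-0.961, 0.278, -0.0], [0.0, 0.0, -1.0]]
wrist_force: [0.0, -0.6, -0.7]
opening: 15.6
clock: 11.68
ee_pos: [512.4, 128.2, 227.1]
tcp_rot: [[-0.278, -0.961, -0.0], [-0.961, 0.278, -0.0], [0.0, 0.0, -1.0]]
wrist_force: [-0.0, -0.3, -2.3]
opening: 15.8
[512.41570677 128.2167644  227.1641416 ] [ 0.33607063  0.5347423  -0.82614168] [ 0.08787108 -0.09736816 -0.03736841]
[512.42944086 128.24474512 227.18933062] [ 0.56361774  0.05384159 -1.25404649] [ 0.08530598 -0.08208116 -0.04732393]
[512.43205272 128.25737759 227.1996327 ] [-0.42320039 -0.17991296 -1.136498  ] [ 0.13928006 -0.09693358 -0.0068946 ]
[512.42989099 128.2239876  227.22553137] [-0.12497166  0.27187258 -1.33230371] [ 0.12691426 -0.05416226 -0.03051647]
```

```bash
python3 -m crank '[[0,0,0,0,0,-0.02,0],[0,0,0,0,0,-0.03,0],[0,0,0,0,0,-0.03,0],[0,0,0,0,0,-0.03,0]]'; python3 -c "
from station import robot
import numpy as np
f=[]
for i in range(5):
  robot.camera('side');o=robot.get_obs();f.append(np.r_[o['wrist_force'],o['ft_torque']])
print(o['ee_pos'],np.mean(f,0))"
```

```text
clock: 12.22
ee_pos: [512.5, 128.2, 226.4]
tcp_rot: [[-0.278, -0.961, 0.0], [-0.961, 0.278, 0.0], [-0.0, -0.0, -1.0]]
wrist_force: [0.3, -0.3, -0.0]
opening: 16.0
[512.4943227  128.26228556 226.32875085] [ 0.10919379 -0.09242384 -0.46348317  0.07694407 -0.08704498  0.00081237]
```

```bash
python3 -m crank '[[0,0,-0.4,0,0,0,0],[0,0,-0.9,0,0,0,0],[0,0,-1.4,0,0,0,0],[0,0,-1.9,0,0,0,0],[0,0,-2.4,0,0,0,0],[0,0,-2.5,0,0,0,0],[0,0,-2.5,0,0,0,0]]'; python3 -c "
from station import robot
import numpy as np
f=[]
for i in range(3):
  robot.camera('side');o=robot.get_obs();f.append(np.r_[o['wrist_force'],o['ft_torque']])
R=o['tcp_rot'];print(o['ee_pos'],np.degrees(np.arctan2(R[1,0],R[0,0])),np.round(np.mean(f,0),2))"
```

```text
clock: 13.05
ee_pos: [512.2, 128.5, 226.2]
tcp_rot: [[-0.516, -0.856, -0.0], [-0.856, 0.516, 0.001], [-0.0, 0.001, -1.0]]
wrist_force: [-1.8, 1.4, -1.0]
opening: 15.7
[512.19124049 128.46764066 226.18462709] -121.08882526133277 [-1.43  2.8  -0.26  0.75  0.45 -0.  ]
```

```bash
python3 -m crank '[[0,0,0,-0.01,0.02,0,0],[0,0,-0.5,-0.01,0.02,0,0],[0,0,-1.0,-0.01,0.02,0,0],[0,0,-1.5,-0.01,0.02,0,0],[0,0,-2.0,-0.01,0.02,0,0],[0,0,-2.5,-0.01,0.02,0,0],[0,0,-2.5,-0.01,0.02,0,0]]'; python3 -c "
from station import robot
import numpy as np
f=[]
for i in range(3):
  robot.camera('side');o=robot.get_obs();f.append(np.r_[o['wrist_force'],o['ft_torque']])
R=o['tcp_rot'];print(o['ee_pos'],np.degrees(np.arctan2(R[1,0],R[0,0])),np.round(np.mean(f,0),2))"
```

```text
clock: 13.78
ee_pos: [511.8, 128.8, 226.1]
tcp_rot: [[-0.721, -0.693, -0.001], [-0.693, 0.721, -0.0], [0.001, 0.0, -1.0]]
wrist_force: [-2.4, 1.8, 0.3]
opening: 15.7
[511.87258396 128.72010348 226.13425788] -136.06456157408053 [-2.4   1.24  0.08  0.56  0.53  0.02]
```

```bash
python3 -m crank '[[0,0,0,-0.02,0.01,0,0],[0,0,-0.5,-0.02,0.01,0,0],[0,0,-1.0,-0.02,0.01,0,0],[0,0,-1.5,-0.02,0.01,0,0],[0,0,-2.0,-0.02,0.01,-0.01,0],[0,0,-2.5,-0.02,0.01,-0.01,0],[0,0,-2.5,-0.02,0.01,-0.01,0]]'; python3 -c "
from station import robot
import numpy as np
f=[]
for i in range(3):
  robot.camera('side');o=robot.get_obs();f.append(np.r_[o['wrist_force'],o['ft_torque']])
R=o['tcp_rot'];print(o['ee_pos'],np.degrees(np.arctan2(R[1,0],R[0,0])),np.round(np.mean(f,0),2))"
```

```text
clock: 14.52
ee_pos: [511.7, 129.0, 226.1]
tcp_rot: [[-0.876, -0.483, 0.001], [-0.483, 0.876, -0.0], [-0.0, -0.0, -1.0]]
wrist_force: [-1.0, 0.5, 0.6]
opening: 15.6
[511.68424385 128.97740197 226.07408734] -151.06030993968176 [-0.79  0.23  0.29  0.17  0.11 -0.09]
```

```bash
python3 -m crank '[[0,0,-0.5,-0.01,0,-0.003,0],[0,0,-1.0,-0.01,0,-0.006,0],[0,0,-1.5,-0.01,0,-0.009,0],[0,0,-2.0,-0.01,0,-0.012,0],[0,0,-2.5,-0.01,0,-0.016,0],[0,0,-2.5,-0.01,0,-0.016,0]]'; python3 -c "
from station import robot
import numpy as np
f=[]
for i in range(3):
  robot.camera('side');o=robot.get_obs();f.append(np.r_[o['wrist_force'],o['ft_torque']])
R=o['tcp_rot'];print(o['ee_pos'],np.degrees(np.arctan2(R[1,0],R[0,0])),np.round(np.mean(f,0),2))"
```

```text
clock: 15.17
ee_pos: [511.4, 129.5, 225.7]
tcp_rot: [[-0.971, -0.24, 0.001], [-0.24, 0.971, 0.001], [-0.001, 0.001, -1.0]]
wrist_force: [-1.4, 1.0, 1.0]
opening: 15.4
[511.3787252  129.45560064 225.69475065] -166.02990941214753 [-1.57  2.4   0.99  0.81  0.35 -0.  ]
```

```bash
python3 -m crank '[[0,0,0,-0.01,0.02,-0.002,0],[0,0,-0.5,-0.01,0.02,-0.005,0],[0,0,-1.0,-0.01,0.02,-0.008,0],[0,0,-1.5,-0.01,0.02,-0.011,0],[0,0,-2.0,-0.01,0.02,-0.014,0],[0,0,-2.2,-0.01,0.02,-0.014,0],[0,0,-2.2,-0.01,0.02,-0.014,0]]'
python3 - <<'E'
from h import *
import pickle
f=[]
for n in("side","top","wrist"):
    w=robot.get_calibration(n);im=robot.camera(n);cv2.imwrite(f"pics/{n}7.png",im);o=robot.get_obs();f.append(np.r_[o['wrist_force'],o['ft_torque']])
pickle.dump(w,open("w7.pkl","wb"))
R=o['tcp_rot'];print(o['ee_pos'],np.degrees(np.arctan2(R[1,0],R[0,0])),np.round(np.mean(f,0),2))
q=proj(w,(470,129,185)).astype(int);print(q)
ox,oy=q[0]-56,q[1]-40;print(ox,oy)
cv2.imwrite("pics/w7c.png",np.clip(1.8*cv2.resize(im[oy:oy+85,ox:ox+112],None,fx=7,fy=7,interpolation=cv2.INTER_CUBIC).astype(float),0,255))
E
```

```text
clock: 15.9
ee_pos: [511.1, 129.6, 225.3]
tcp_rot: [[-1.0, -0.012, 0.0], [-0.012, 1.0, -0.0], [-0.0, -0.0, -1.0]]
wrist_force: [-1.3, 0.2, 0.9]
opening: 15.8
[511.06197295 129.59145321 225.26777001] -179.28042965767753 [-1.6   0.35  2.73  0.23  0.13 -0.  ]
[324 170]
268 130[ WARN:0@4.890] global loadsave.cpp:1063 imwrite_ Unsupported depth image for selected encoder is fallbacked to CV_8U.
```

View pics/w7c.png

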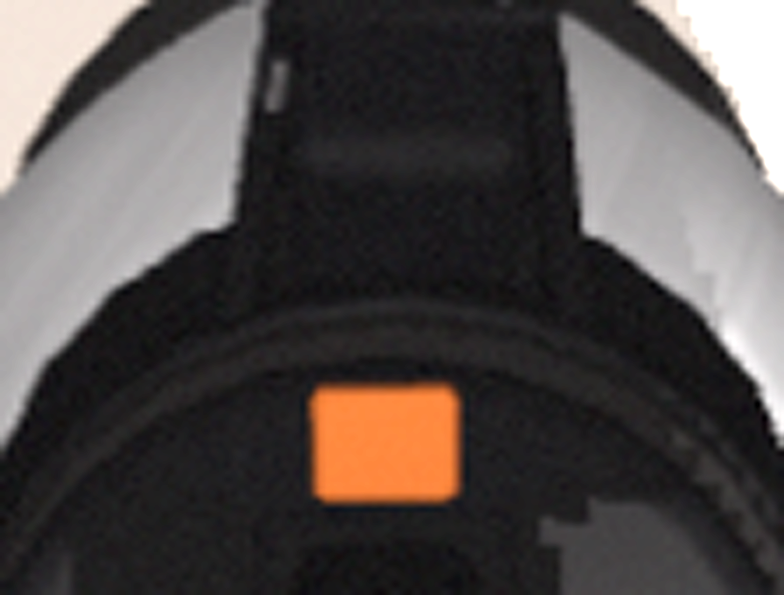

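Run:
```python
from h import *
import pickle
w=pickle.load(open("w7.pkl","rb"))
g=lambda p,z: onz(w,np.array((268,130))+(np.array(p)+.5)/7-.5,z)[:2]
a=[g(p,179) for p in((237,222),(580,228),(266,5),(559,10))]
m1=(a[0]+a[1])/2;m2=(a[2]+a[3])/2
print("lip mids",m1,m2,"mark",g((386,443),195.3),"left/right of disc?")
for C in((511.1,129.6),(512.2,128.5)):
  for P in(m1,m2,g((386,443),195.3)): d=P-C;print(np.degrees(np.arctan2(d[1],d[0]))%360)
```

```text
lip mids [465.33720455 129.86052168] [446.32395728 129.92093451] mark [481.07130537 128.02902104] left/right of disc?
179.67382605303584
179.71612896583852
182.994751571528
178.33705480472653
178.76433185354438
180.86682233499718
```

View pics/wrist7.png

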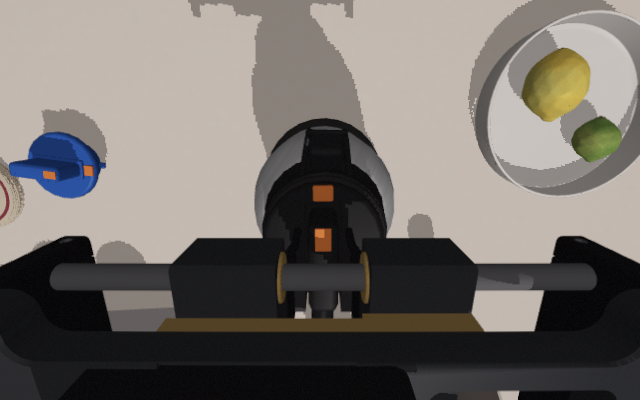

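Run:
```python
from h import *
import pickle
w4,R4,p4=pickle.load(open("w4.pkl","rb"))
w=robot.get_calibration("wrist");o=robot.get_obs();R,p=o["tcp_rot"],o["ee_pos"]
for W,RR,pp in((w4,R4,p4),(w,R,p)):
    C=-W["R"].T@W["t"];print(RR.T@(C-pp),RR.T@W["R"].T[:,0], RR.T@W["R"].T[:,2])
    for px in((321.3,193.7),(323.1,193.2)):
        X=onz(W,px,pp[2]-30.05);print("  tool",RR.T@(X-pp))
print(o["clock"],robot.silhouettes("pour_mark","wrist")[:1] and [ (d["conf"],d["rect"]) for d in robot.silhouettes("pour_mark","wrist")[:2]])
for f,box in(("w4",None),("wrist6",None),("wrist7",None),("wrist5",None)):
    im=cv2.imread(f"pics/{f}.png").astype(int);m=(im[...,2]>120)&(im[...,2]-im[...,0]>80)
    n,l,s,c=cv2.connectedComponentsWithStats(m.astype(np.uint8))
    print(f,[(s[i][4],np.round(c[i],1).tolist()) for i in range(1,n) if s[i][4]>60 and 290<c[i][0]<350 and 180<c[i][1]<260])
```

```text
[  77.60774592    0.71257398 -137.51612144] [-7.15608284e-04  9.99999175e-01  1.06702369e-03] [-0.27865499 -0.00122417  0.96039049]
  tool [31.17939153 -0.3803535  30.05608067]
  tool [31.48394628  0.67848663 30.05605371]
[  76.17940168   -1.18151335 -137.49645119] [-7.32640654e-04  9.99999567e-01 -5.73665028e-04] [-2.80101076e-01  3.45488189e-04  9.59970451e-01]
  tool [29.49022622 -2.0006708  30.03775559]
  tool [29.79455399 -0.94163218 30.03741133]
16.05 [(0.91, [322.6, 246.1, 119.1, 130.1]), (0.6, [60.6, 164.6, 98.3, 67.2])]
w4 [(np.int32(322), [320.6, 193.2]), (np.int32(380), [321.2, 239.8])]
wrist6 [(np.int32(297), [322.5, 193.0]), (np.int32(363), [322.5, 239.8])]
wrist7 [(np.int32(292), [322.6, 192.9]), (np.int32(351), [322.5, 239.5])]
wrist5 [(np.int32(297), [322.5, 193.0]), (np.int32(363), [322.5, 239.8])]
```

```bash
python3 -m crank '[[0,0,-0.15,-0.01,0,-0.002,0],[0,0,-0.25,-0.015,0,-0.002,0],[0,0,-0.25,-0.015,0,-0.002,0],[0,0,-0.25,-0.015,0,0.01,0],[0,0,-0.25,-0.015,0,0.015,0],[0,0,-0.25,-0.015,0,0.015,0]]'
python3 - <<'E'
from h import *
f=[]
for i in range(3): robot.camera("side");o=robot.get_obs();f.append(np.r_[o['wrist_force'],o['ft_torque']])
R=o['tcp_rot'];print(o['ee_pos'],np.degrees(np.arctan2(R[1,0],R[0,0])),np.round(np.mean(f,0),2))
E
```

```text
clock: 16.65
ee_pos: [510.7, 129.8, 225.5]
tcp_rot: [[-1.0, 0.015, 0.001], [0.015, 1.0, 0.0], [-0.001, 0.0, -1.0]]
wrist_force: [1.3, -0.9, 0.3]
opening: 15.7
[510.70832986 129.76070359 225.49664381] 179.1648951808467 [ 1.44 -0.27  1.23  0.03 -0.56 -0.02]
```

```bash
python3 -m crank '[[0,0,0,0.008,0,0.01,0],[0,0,0,0.008,0,0.015,0],[0,0,0,0.008,0,0.015,0.1],[0,0,0,0.008,0,0.015,0.2],[0,0,0,0.008,0,0.015,0.4],[0,0,0,0.008,0,0.015,0.6],[0,0,0,0.008,0,0.015,0.6],[0,0,0,0.008,0,0.015,0.6],[0,0,0,0.008,0,0.015,0.6],[0,0,0,0.008,0,0.015,0.6],[0,0,0,0.008,0,0.015,0.6]]'; python3 -m crank '[[0,0,0,0,0,1,0.6],[0,0,0,0,0,2.2,0.6],[0,0,0,0,0,3.5,0.6],[0,0,0,0,0,4.5,0.6],[0,0,0,0,0,5,0.6],[0,0,0,0,0,5,0.6],[0,0,0,0,0,5,0.6]]';  python3 - <<'E'
from h import *
import pickle
for n in("side","top","wrist"):
    w=robot.get_calibration(n);im=robot.camera(n);cv2.imwrite(f"pics/{n}8.png",im)
pickle.dump(w,open("w8.pkl","wb"));o=robot.get_obs();R=o['tcp_rot'];print(o['ee_pos'],np.degrees(np.arctan2(R[1,0],R[0,0])),o["wrist_force"],o["clock"])
q=proj(w,(490,129,190)).astype(int);ox,oy=q[0]-56,q[1]-40;print(ox,oy)
cv2.imwrite("pics/w8c.png",np.clip(1.8*cv2.resize(im[oy:oy+85,ox:ox+112],None,fx=7,fy=7,interpolation=cv2.INTER_CUBIC).astype(float),0,255).astype(np.uint8))
a=cv2.imread("pics/side8.png")[120:220,200:320];b=cv2.imread("pics/top8.png")[160:260,190:310]
cv2.imwrite("pics/st8.png",cv2.resize(np.hstack([a,b]),None,fx=3.3,fy=4,interpolation=cv2.INTER_CUBIC))
E
```

```text
clock: 17.72
ee_pos: [510.7, 129.7, 226.0]
tcp_rot: [[-1.0, 0.015, -0.0], [0.015, 1.0, 0.0], [0.0, 0.0, -1.0]]
wrist_force: [-0.1, -0.0, 0.4]
opening: 50.6
clock: 18.3
ee_pos: [510.7, 129.9, 376.5]
tcp_rot: [[-1.0, 0.015, 0.001], [0.015, 1.0, 0.001], [-0.001, 0.001, -1.0]]
wrist_force: [0.1, 0.0, -0.5]
opening: 52.5
[510.12918248 129.55714325 374.32096232] 179.15980770391656 [-0.05336367 -0.01296647 -0.7968387 ] 18.45
267 124
```

View pics/w8c.png

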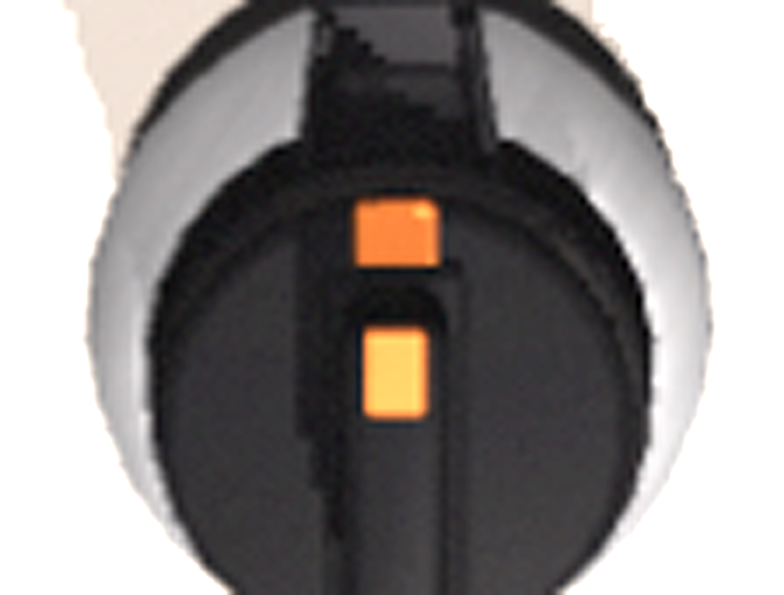

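View pics/st8.png

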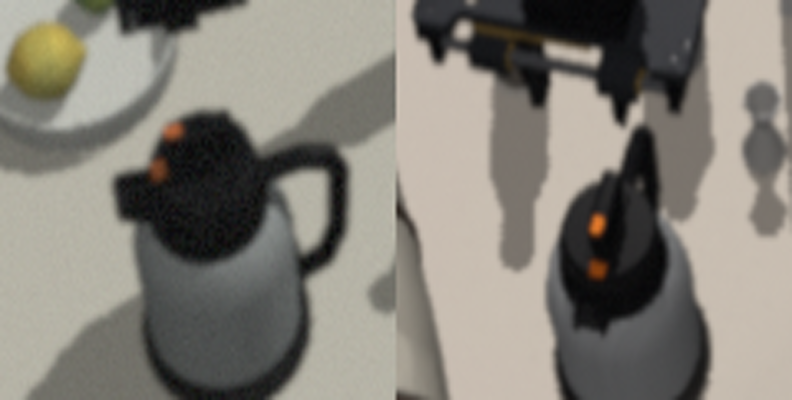

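```bash
python3 -c "
from station import robot
print(robot.sign_off()); print(robot.get_obs()['clock'])"
```

```text
the job is handed in; nothing more can be done
None
the job is handed in; nothing more can be done
```

The stopper is screwed down on the jug with its orange mark over the pouring lip, the gripper is clear, and I handed the job in at about 18.5 s.

**What I did:**
- I took the black stopper off the coasters and left the blue look-alike alone.
- I read the notch position from the pictures, about 75° anticlockwise of the lip, and lowered the stopper there. It passed the ring's top with no noticeable contact force, so there was nothing to search for.
- I let the disc touch the seal with about 1 N, then turned it about 75° clockwise in small steps. Between steps I nudged the stopper sideways to ease the side forces.
- The side force I read was at most about 3 N and the press on the seal about 4 N, with almost no turning moment.
- I unloaded it, opened the jaws and lifted 150 mm clear.

**Last checks:**
- **Mark:** the wrist picture after letting go shows the mark in line with the lip, within about 1 to 1.5°.
- **Seating:** the side and top views show the disc down on the collar. Just before letting go its middle was at about 195.5 mm, inside the 193 to 197 mm range.
- **Bystanders:** the moves stayed clear of the glass, bottle, shaker and jigger, but I did not measure their positions again at the end.

**What disagreed:**
- The lip direction came out between about 178.5° and 180° depending on the view. I turned to 179.2°.
- The wrist camera's reported position was off by about 1 mm, and the jug's axis turned out about 1 to 2 mm from my first estimate.
- I did not tug on the stopper to prove the lugs are held. That rests on its height and on how freely it turned.

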